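# Fit the warming plate, set the pot on it and switch the warmer on

### The arm

A 7-joint arm with a two-finger parallel gripper is mounted at the origin on the work surface. World frame = base frame: x ahead of the robot, y to its left, z up, the work surface at z = 0. Lengths are in m, angles in rad, forces in N, time in s.
With the tool pointing down it reaches from about 0.4 to 0.875 m from the base axis. Payload 19.3 kg.
Tool frame: the origin (TCP) lies between the finger pads; the fingertips stand bot.tcp_to_tips ahead of it and the grasp point (between the pads) lies 3 mm ahead of it (bot.tcp_to_tips is the distance from the TCP to the fingertips, in m); x points along the fingers, y is the direction in which the jaws open and shut, and the axes are right-handed (so a half turn about x gives the same grasp; the last joint's range is limited). The gripper opens to 85 mm and grips with 20 to 120 N. Pads are 22 mm wide; open, the fingers measure 114 mm over their backs; the gripper's body (76 mm by 85 mm) begins 54 mm behind the grasp point. The pads swing forward as they close: fully open they stand 13 mm farther back than shut.
Start: joints at [1.071, 0.521, -0.036, 1.599, 0.021, 1.021, -0.113], TCP at [0.26, -0.568, 0.253] pointing down, gripper open.
Joint ranges: [-2.91, 2.91], [-0.3, 2.13], [-1.5, 1.42], [0.17, 2.43], [-1.26, 4.41], [0.16, 1.93], [-2.52, 2.52]. Speed limits (rad/s): [1.89, 1.89, 2.39, 2.39, 3.01, 3.01, 3.01].

### API

Orientations are given as [roll, pitch, yaw] about the fixed x, y, z axes, in that order (R = Rz(yaw) Ry(pitch) Rx(roll)).
In Python, from workcell import bot, eyes gives the robot as it stands. The module is installed in compiled form; this text tells all that it offers.
- The arm moves only by the tool step_arm, never from a script. Its argument "targets" is a list that holds one entry, the list of rows, each a list of 7 numbers: the shift along the tool's x, y, z in cm, then the turn, a rotation vector about the tool's x, y, z in rad, then the opening, from 0 (shut) to 1 (fully open). A call has 1 to 10 rows; each row is the pose to reach, as a shift and turn from the pose measured when the call began, along the tool's axes at that moment; what a row does not reach only later rows make up. A row lasts 1/10 s, in which the tool goes at most 50 mm and 8.59 degrees, less where a joint would pass 70% of its speed; a pose out of reach is approached as far as the arm can. A call with a gripper value outside its range is refused whole. The fingers move at their own pace and stop on an object; "grip_force" is the grip in N (left out, the last holds). Time passes only in rows, so rows that repeat a pose let the fingers close. It gives the time, the measured TCP pose, the force and the opening at its end, in the units of the state.
- bot.observe(): the state, without advancing time (a new reading comes with each control period).
- eyes.grab_frame(name): name is "side" or "top" or "wrist"; returns the picture (400x640x3 uint8, red, green, blue); there is no depth.
- eyes.get_calibration(name): a dict with "fx", "fy", "cx", "cy" (pixels), "k1" (the pictures are not rectified: a ray, as slopes to the right and down, at radius r is drawn at 1 + k1 r^2 times it, then the intrinsics apply), "camera_from_world" (4x4, takes a point from world to camera coordinates); the wrist camera has in their place "hand_eye" (4x4, takes a point from camera to tool coordinates, whose origin is the TCP and whose axes are the tool frame's). Camera axes: x right, y down, z forward; pixel columns grow to the right and rows downward; lengths in m; the calibration is good to about 2 mm. A picture is of the moment at which its call begins: read the wrist's pose just before it. get_calibration takes no time and is no camera call.
- bot.job_done(): hands the job in, once; it reports no verdict.
The state is a dict: "clock": time; "qpos": joint angles; "qd": joint speeds; "joint_efforts": joint torques, N m; "position": TCP position; "tool_rot": TCP orientation; "force": force on the tool from outside, world axes, zero at the start; "moment": the same for the moment, N m; "grip_width": finger opening in m.
Only numpy, scipy, OpenCV 4.12 (cv2) and the standard library are available. Lean on these libraries where they do the work, as an engineer would, in place of code of your own. Each camera call takes 0.05 s, during which the arm holds its last target.

### The job

Get the pot warming: nudge the square metal plate along the warmer until its centre hole drops over the fixed locating pin and it lies flat on the warmer, then stand the lidded steel pot upright in the middle of the plate and let go. Then slide the safety cover all the way off the button it hides, and press that button fully down and release it. Do not tip the pot, and leave the mug, the bowl and the jar where they are.

Things in the scene. Friction and masses are not known exactly. Their poses are not given: they have to be found in the camera images.
- warmer: The warmer, fixed on the worktop: a white box 260 mm (x) by 360 mm (y), flat deck 40 mm above the worktop. Origin: centre of its underside; x along its short side (away from the robot at yaw 0), y along its long side, z up. The locating pin stands at (0, +70) mm, the button at (-30, -125) mm in this frame. Position and yaw vary.
- pin_tip (a point): Top centre of the fixed steel locating pin: 16 mm diameter, rising 10 mm above the deck, top edge bevelled 2.5 mm. The plate's hole has 6 mm of slack around it all round; once the hole is over the pin the plate drops flat, its top then 2 mm above the pin top. The pin is hidden under the plate at first; a thin pale 160 mm square outline on the deck is centred on it.
- plate: Loose square aluminium plate, 150 x 150 x 12 mm, about 0.5 kg (varies), round 28 mm hole through its centre. Origin: centre of its underside, x and y along its sides, z up. It starts leaning: underside on the pin top, lower edge or corner (warmer's -x side) on the deck, hole 30 to 50 mm short of the pin on the warmer's -x side and up to 25 mm off in y. Seated, it lies flat; its yaw is free.
- pot: Small round lidded steel pot, 80 mm diameter, about 0.35 kg, lid top 68 mm above its underside, with a black upright cylindrical knob 23 mm in diameter on its axis, up to 102 mm height, and two small ear handles on its +y and -y sides (to 57 mm from the axis, 46 mm high). Origin: centre of its underside. Starts on the worktop left or right of the warmer.
- pot_knob (a point): Middle of the pot's knob, on the pot's axis 86 mm above its underside; grip here from above.
- lock (a joint): Sliding safety cover over the button: 0 = closed over the button, 0.055 (m) = fully open at its stop; it slides in the warmer's +x direction, about 2 N, and stays where it is left. It starts nearly closed.
- fin_top (a point): Top centre of the cover's grip fin, 86 mm above the worktop; moves with the cover. The fin is an upright rib 10 mm thick in the warmer's x, 36 mm wide in y, 26 mm tall, on the middle of the cover plate (46 mm in x, 52 mm in y, 4 mm thick, its top 60 mm above the worktop).
- button (a joint): Spring push button under the cover: 0 = up, 0.006 (m) = fully down; about 1 N starts it, 4 N holds it fully down; it springs back up when released.
- button_top (a point): Top centre of the round button, 36 mm in diameter, 52.5 mm above the worktop when up; it is pressed straight down.
- mug: White ceramic mug with a side handle, 80 mm diameter, 90 mm high, on the worktop on the other side of the warmer from the pot. Bystander. Origin: centre of its underside.
- bowl: White ceramic bowl, 130 mm diameter, 50 mm high, to the left of the warmer. Bystander. Origin: centre of its underside.
- jar: Glass jar with a steel lid, 72 mm diameter, 110 mm high, to the right of the warmer. Bystander. Origin: centre of its underside.
Not all that is in view belongs to the job. Several things have the shape of the plate; the one meant has the colours described above. What is shaped like the pot but purple is not meant.

How it is judged:
On the way, in this order (a step that is already met when the one before it is completed fails the run):
1. the plate's hole has dropped over the pin and the plate lies flat (horizontal distance between plate and pin_tip below 0.008 m and angle between plate's own z axis and vertical below 0.026 rad and z of plate in the frame of warmer below 0.0425 m), for 0.2 s.
2. the pot stands upright in the middle of the plate, let go (all of step 1 and horizontal distance between pot and pin_tip below 0.03 m and angle between pot's own z axis and vertical below 0.087 rad and z of pot in the frame of warmer between 0.049 and 0.056 m and contact force between the fingers and pot below 0.1 N), for 0.2 s.
3. the cover is slid off the button (value of joint lock above 0.042 m), for 0.1 s.
4. the button is pressed fully down with plate and pot in place (all of step 1 and horizontal distance between pot and pin_tip below 0.03 m and angle between pot's own z axis and vertical below 0.087 rad and z of pot in the frame of warmer between 0.049 and 0.056 m and value of joint lock above 0.042 m and value of joint button above 0.0045 m), for 0.1 s.
At the end, for the whole second after the job is handed in: The plate lies flat (within 1.5 degrees, underside within 2.5 mm of the deck) with its hole over the pin (centres within 8 mm); the pot stands on it upright (within 5 degrees) with its axis within 30 mm of the pin; the cover is open by at least 42 mm; the button is up again; everything is at rest (all of step 1 and horizontal distance between pot and pin_tip below 0.03 m and angle between pot's own z axis and vertical below 0.087 rad and z of pot in the frame of warmer between 0.049 and 0.056 m and value of joint lock above 0.042 m and value of joint button below 0.0015 m and linear speed of each of plate, pot below 0.01 m/s); the robot touches nothing.
It fails at once if the pot is tipped over (angle between pot's own z axis and vertical above 0.6 rad).
It fails at once if the mug, bowl or jar is moved by more than 30 mm (distance of any of mug, bowl, jar from where it was at the start of the episode above 0.03 m).
It fails at once if the button is pressed while the cover still hides it (value of joint button above 0.004 m and value of joint lock below 0.02 m).
It also fails if it takes over 72 s, if anything falls off the work surface, if the arm or the gripper's body presses on something with over 40 N, if the wrist force passes 120 N, or if a joint passes its speed limit or range.

## Working session

There is one attempt and no reset: what is moved stays moved. The work goes in short steps, Python scripts to look and compute and a tool call to move; the robot and the scene stay as the last step left them, time stands still between calls to the robot, and variables do not carry over. Pictures are saved under pics/ and viewed, and the job is handed in when it is done.

Besides the shell and the picture viewer there is one more tool, called after "Call:" as name([rows], argument=value, ...), one row to a line, values as JSON. step_arm: Moves the arm, as the interface text tells. Its arguments: {"type":"object","properties":{"targets":{"type":"array","items":{"type":"array","items":{"type":"array","items":{"type":"number"}}}},"grip_force":{"type":"number"}},"required":["targets"]}

```bash
mkdir -p pics; python3 - <<'E'
from workcell import bot, eyes
import cv2, numpy as np
s=bot.observe()
for k,v in s.items(): print(k,np.round(v,4))
print(bot.tcp_to_tips)
for n in ["side","top","wrist"]:
    f=eyes.grab_frame(n); cv2.imwrite(f"pics/{n}0.png",f[:,:,::-1]); c=eyes.get_calibration(n)
    for k,v in c.items(): print(n,k,np.round(v,4).tolist())
E
```

```text
clock 0.0
qpos [ 1.0708  0.522  -0.0363  1.6     0.0212  1.0211 -0.1128]
qd [-0.0001  0.002   0.0012 -0.0007  0.0002 -0.0005 -0.0008]
joint_efforts [-1.80000e-03 -9.27107e+01  1.97870e+00 -3.69939e+01  1.78000e-02
  8.10000e-03  0.00000e+00]
position [ 0.2602 -0.5679  0.2527]
tool_rot [-1.4808  1.5696  2.0905]
force [ 1.0546  0.1483 -0.5615]
moment [ 0.0351 -0.0263 -0.0579]
grip_width 0.0855
0.022
side fx 372.053
side fy 372.053
side cx 316.1442
side cy 207.5922
side k1 -0.0663
side camera_from_world [[-0.734, -0.6792, -0.0005, 0.3659], [-0.3616, 0.3914, -0.8462, 0.1967], [0.5749, -0.6209, -0.5329, 0.8681], [0.0, 0.0, 0.0, 1.0]]
top fx 504.8848
top fy 504.8848
top cx 319.9754
top cy 196.7264
top k1 -0.0379
top camera_from_world [[0.0068, -1.0, 0.0049, 0.064], [-0.9873, -0.0075, -0.1587, 0.4488], [0.1588, -0.0038, -0.9873, 1.4084], [0.0, 0.0, 0.0, 1.0]]
wrist fx 350.8973
wrist fy 350.8973
wrist cx 316.3318
wrist cy 193.1614
wrist k1 -0.0074
wrist hand_eye [[0.001, -0.3239, 0.9461, -0.1217], [1.0, 0.0001, -0.001, -0.001], [0.0003, 0.9461, 0.3239, -0.0843], [0.0, 0.0, 0.0, 1.0]]
```

```bash
ls -la .
```

```text
total 12
drwxr-xr-x  3 agent agent 4096 Dec  6 14:52 .
drwxr-xr-x 23 root  root  4096 Dec  6 14:52 ..
drwxr-xr-x  2 agent agent 4096 Dec  6 14:52 pics
```

View pics/side0.png

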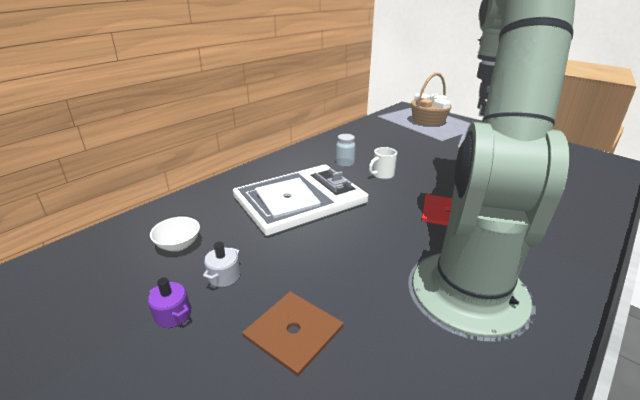

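View pics/top0.png

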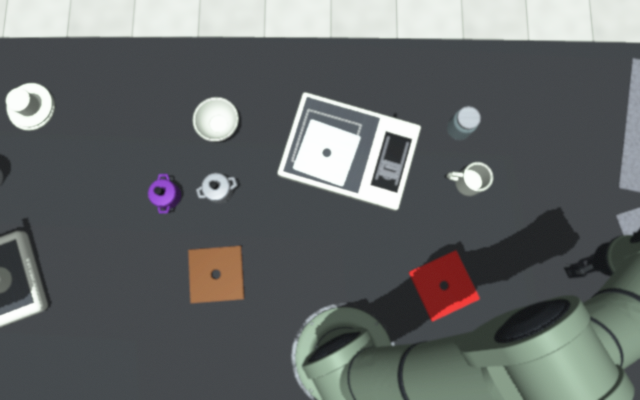

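View pics/wrist0.png

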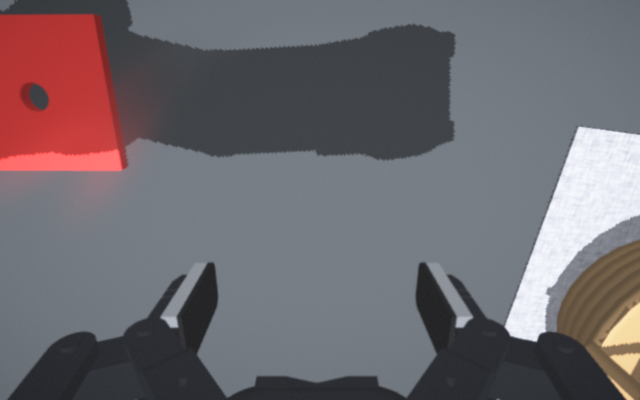

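The top view shows the aluminium plate at (327,153), with the brown (215,274) and red (444,286) squares as decoys. The steel pot is at (216,187) and the purple decoy at (163,193). The bright plate on the warmer and the steel-coloured pot match the description. I'll confirm that in an enlarged crop and measure.

```bash
cat > h.py <<'E'
import numpy as np, cv2
from workcell import bot, eyes
def euler(r):
    from scipy.spatial.transform import Rotation as R
    return R.from_euler('xyz',r).as_matrix()
def pose(s=None):
    s=s or bot.observe(); T=np.eye(4); T[:3,:3]=euler(s['tool_rot']); T[:3,3]=s['position']; return T
def cam(n,T=None):
    c=eyes.get_calibration(n)
    if n=='wrist': W=(pose() if T is None else T)@np.array(c['hand_eye'])
    else: W=np.linalg.inv(np.array(c['camera_from_world']))
    return c,W
def K(c): return np.array([[c['fx'],0,c['cx']],[0,c['fy'],c['cy']],[0,0,1.]])
def ray(n,px,T=None):
    c,W=cam(n,T); p=cv2.undistortPoints(np.array(px,float).reshape(-1,1,2),K(c),np.array([c['k1'],0,0,0,0.]))[:,0]
    d=np.c_[p,np.ones(len(p))]@W[:3,:3].T
    return W[:3,3],d
def onz(n,px,z,T=None):
    o,d=ray(n,px,T); return o+d*((z-o[2])/d[:,2])[:,None]
def proj(n,P,T=None):
    c,W=cam(n,T); I=np.linalg.inv(W)
    r,_=cv2.Rodrigues(I[:3,:3])
    return cv2.projectPoints(np.array(P,float).reshape(-1,1,3),r,I[:3,3],K(c),np.array([c['k1'],0,0,0,0.]))[0][:,0]
def tri(n1,p1,n2,p2,T1=None,T2=None):
    a,u=ray(n1,[p1],T1);b,v=ray(n2,[p2],T2);u=u[0];v=v[0]
    t=np.linalg.lstsq(np.c_[u,-v],b-a,rcond=None)[0]
    return (a+u*t[0]+b+v*t[1])/2, np.linalg.norm(a+u*t[0]-b-v*t[1])
def crop(img,x0,y0,x1,y1,k,f): cv2.imwrite(f,cv2.resize(img[y0:y1,x0:x1,::-1],None,fx=k,fy=k,interpolation=cv2.INTER_CUBIC))
E
python3 - <<'E'
from h import *
t=cv2.imread('pics/top0.png')[:,:,::-1]; s=cv2.imread('pics/side0.png')[:,:,::-1]
crop(t,260,80,440,220,4,'pics/c1.png'); crop(s,140,150,400,300,3,'pics/c2.png')
E
```

```text
(no output)
```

View pics/c1.png

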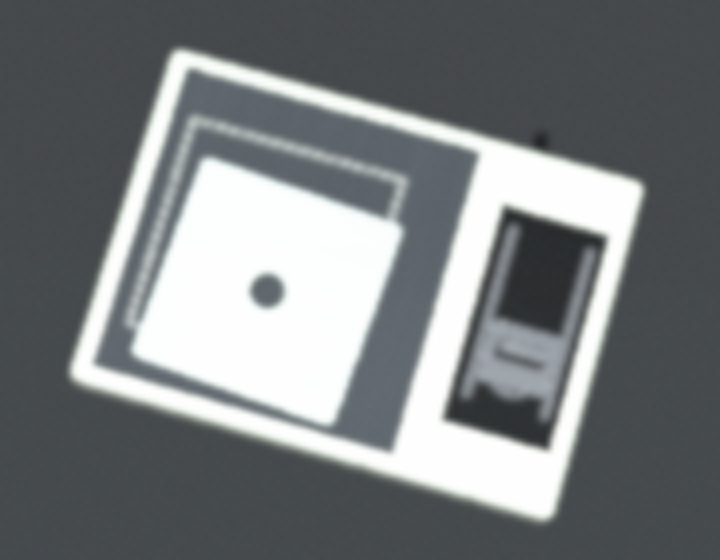

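View pics/c2.png

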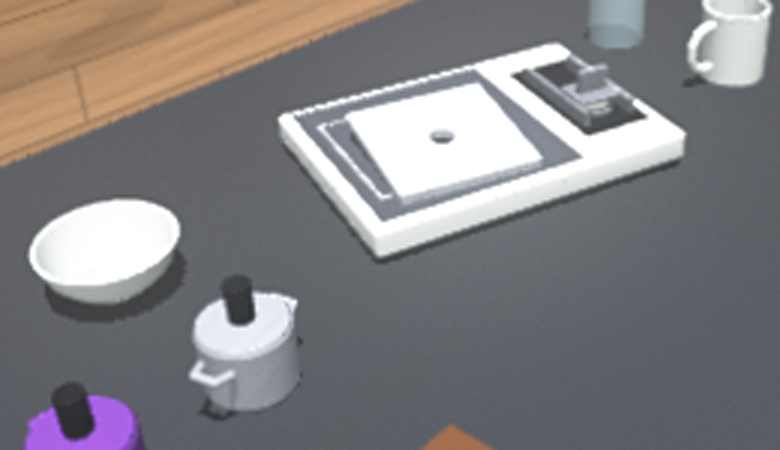

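```bash
python3 - <<'E'
from h import *
t=cv2.imread('pics/top0.png')[:,:,::-1]
g=cv2.cvtColor(np.ascontiguousarray(t),cv2.COLOR_RGB2GRAY)
print(cam('top')[1][:3,3],cam('side')[1][:3,3])
m=(g>150).astype(np.uint8); m[:,:265]=0;m[:,435:]=0;m[:80]=0;m[225:]=0
cs,_=cv2.findContours(m,cv2.RETR_EXTERNAL,cv2.CHAIN_APPROX_NONE)
c=max(cs,key=cv2.contourArea)[:,0]
W=onz('top',c,0.04)[:,:2]
r=cv2.minAreaRect((W*1000).astype(np.float32)); print('warmer',r, cv2.boxPoints(r))
# plate: white inside dark panel
cs,_=cv2.findContours(m,cv2.RETR_LIST,cv2.CHAIN_APPROX_NONE)
for c in cs:
    a=cv2.contourArea(c)
    if 100<a: print(a,c[:,0].mean(0), cv2.minAreaRect((onz('top',c[:,0],0.055)[:,:2]*1000).astype(np.float32)))
# corners by hand
P=np.array([[175,48],[645,185],[550,522],[70,378]])/4+[260,80]-0.375
q=onz('top',P,0.04)[:,:2];print(np.round(q,4),np.round(q.mean(0),4),np.linalg.norm(np.diff(q,axis=0),axis=1))
O=np.array([[191,118],[407,180]])/4+[260,80]-0.375
print('outline',onz('top',O,0.04))
pp=np.array([[205,157],[403,230],[333,425],[132,352],[267,290]])/4+[260,80]-0.375
print('plate',onz('top',pp,0.056))
k=tri('top',[ 215.5,184],'side',[219.5,246]);print('knob?',k)
E
python3 - <<'E'
from h import *
t=cv2.imread('pics/top0.png')[:,:,::-1]; s=cv2.imread('pics/side0.png')[:,:,::-1]
crop(t,185,160,255,215,10,'pics/c3.png'); crop(s,190,225,260,295,8,'pics/c4.png')
E
```

```text
[0.21907277 0.07273581 1.4614615 ] [-0.15934065  0.71052326  0.6292426 ]
warmer ((586.5201416015625, -16.693923950195312), (362.02203369140625, 263.8061828613281), 73.68170928955078) [[ 409.07144 -153.3518 ]
 [ 662.25037 -227.47424]
 [ 763.9689   119.96396]
 [ 510.78992  194.0864 ]]
242.0 [389.18333333 169.18333333] ((525.4489135742188, -129.4858856201172), (54.82268142700195, 41.9843635559082), 72.91240692138672)
1590.5 [390.80254777 161.66242038] ((549.651611328125, -134.8623809814453), (83.32984924316406, 169.0877685546875), 73.5917739868164)
607.5 [320.17460317 128.73015873] ((608.3024291992188, 48.70761489868164), (158.67530822753906, 148.81683349609375), 74.10589599609375)
2405.5 [329.26223092 145.1409002 ] ((599.234375, 34.97406005859375), (224.31317138671875, 234.54229736328125), 73.67070770263672)
10833.0 [349.6625 150.735 ] ((582.6427612304688, -15.750289916992188), (358.2017822265625, 261.0223388671875), 73.68171691894531)
[[ 0.7619  0.1185]
 [ 0.66   -0.2266]
 [ 0.4107 -0.1524]
 [ 0.5125  0.1908]] [ 0.5863 -0.0174] [0.35984188 0.26005148 0.35796876]
outline [[ 0.70793834  0.10605148  0.04      ]
 [ 0.66203986 -0.0522771   0.04      ]]
plate [[ 0.6730603   0.09522378  0.056     ]
 [ 0.61968295 -0.04772774  0.056     ]
 [ 0.4766956   0.00274091  0.056     ]
 [ 0.52838505  0.14574176  0.056     ]
 [ 0.57448659  0.04990782  0.056     ]]
knob? (array([0.47459971, 0.35825625, 0.08817276]), np.float64(0.0035151679137699022))
```

View pics/c3.png

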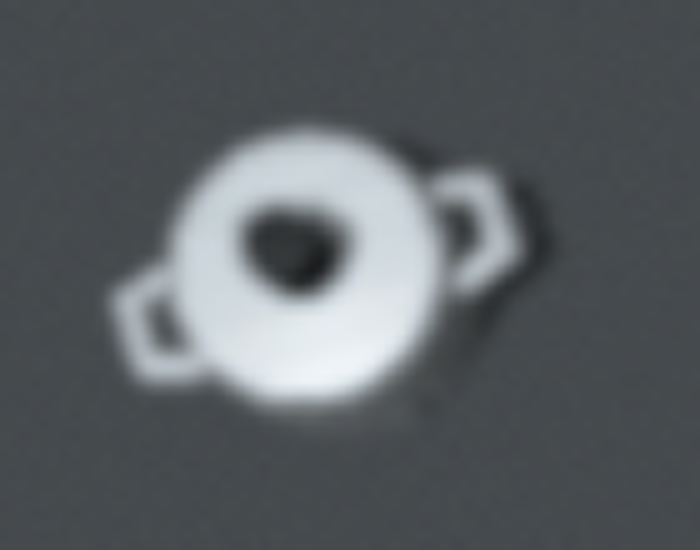

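View pics/c4.png

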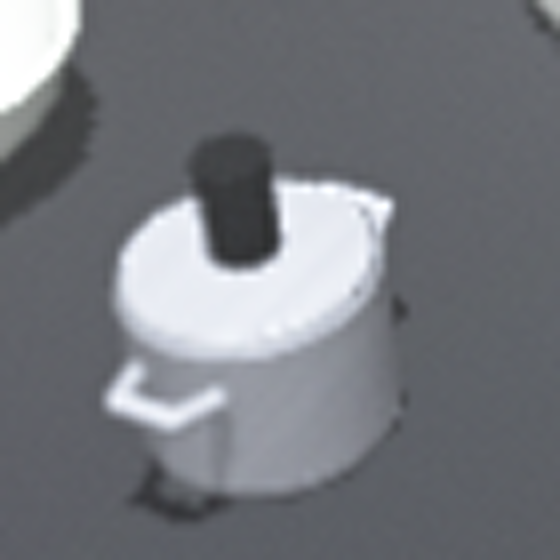

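The bright plate on the warmer has its hole at top (327,153), and the steel pot's knob is at top (215,184). The purple pot is a decoy. I'll plan a move to above the warmer and take a wrist look there.

```bash
cat >> h.py <<'E'
from scipy.spatial.transform import Rotation as R
def go(p,jaw_deg,zsign=None,T=None):
    """shift(cm), rotvec (tool axes) to TCP position p, tool down, jaw (tool y) along jaw_deg in world (nearest half turn unless zsign)"""
    T=pose() if T is None else T
    best=None
    for k in (0,180):
        a=np.radians(jaw_deg+k); y=np.array([np.cos(a),np.sin(a),0]); x=np.array([0,0,-1.])
        G=np.c_[x,y,np.cross(x,y)]
        rv=R.from_matrix(T[:3,:3].T@G).as_rotvec()
        if best is None or np.linalg.norm(rv)<np.linalg.norm(best): best=rv
    sh=T[:3,:3].T@(np.array(p)-T[:3,3])*100
    print('shift',np.round(sh,2),'rot',np.round(best,3)); return sh,best
xw=np.array([0.959,-0.283]); yw=np.array([0.283,0.959])
E
python3 - <<'E'
from h import *
T=pose(); print(np.round(T,3)); print('jaw',np.degrees(np.arctan2(T[1,1],T[0,1])))
go([0.55,-0.02,0.26],73.6)
E
```

```text
[[-0.     0.417 -0.909  0.26 ]
 [ 0.001 -0.909 -0.417 -0.568]
 [-1.    -0.001  0.     0.253]
 [ 0.     0.     0.     1.   ]]
jaw -65.37279034325293
shift [ -0.68 -37.74 -49.17] rot [0.716 0.    0.001]
```

Call:
step_arm([
  [[-1,-36.5,-54,0.716,0,0,1],[-1,-36.5,-54,0.716,0,0,1],[-1,-36.5,-54,0.716,0,0,1],[-1,-36.5,-54,0.716,0,0,1],[-1,-36.5,-54,0.716,0,0,1],[-1,-36.5,-54,0.716,0,0,1],[-1,-36.5,-54,0.716,0,0,1],[-1,-36.5,-54,0.716,0,0,1],[-1,-36.5,-54,0.716,0,0,1],[-1,-36.5,-54,0.716,0,0,1]],
])

```text
clock: 1.15
position: [0.5146, -0.1496, 0.2607]
tool_rot: [-0.773, 1.57, 2.083]
force: [0.4, -1.2, -0.4]
grip_width: 0.0852
```

Call:
step_arm([
  [[0,-15.8,-4.2,0,0,0,1],[0,-15.8,-4.2,0,0,0,1],[0,-15.8,-4.2,0,0,0,1],[0,-15.8,-4.2,0,0,0,1],[0,-15.8,-4.2,0,0,0,1],[0,-15.8,-4.2,0,0,0,1],[0,-15.8,-4.2,0,0,0,1]],
])

```text
clock: 1.85
position: [0.599, -0.0116, 0.2608]
tool_rot: [0.179, 1.57, 3.032]
force: [0.4, 0.1, -0.7]
grip_width: 0.0854
```

```bash
python3 - <<'E'
from h import *
T=pose(); np.save('T1.npy',T); f=eyes.grab_frame('wrist'); cv2.imwrite('pics/w1.png',f[:,:,::-1]); print(np.round(T,3))
E
```

```text
[[-0.001 -0.284 -0.959  0.599]
 [ 0.    -0.959  0.284 -0.012]
 [-1.     0.     0.001  0.261]
 [ 0.     0.     0.     1.   ]]
```

View pics/w1.png

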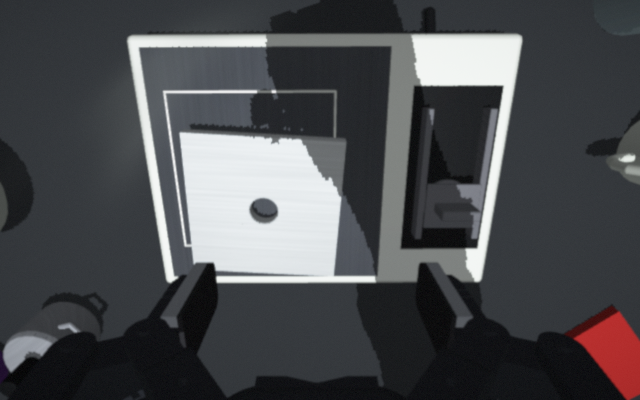

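```bash
python3 - <<'E'
from h import *
T=np.load('T1.npy')
q=onz('wrist',[[128,37],[521,37],[482,281],[166,281]],0.04,T)[:,:2]
print(np.round(q,4),q.mean(0),np.linalg.norm(np.diff(q,axis=0),axis=1)); 
d=q[0]-q[1]+q[3]-q[2]; d/=np.linalg.norm(d);print('yw',d); xw=np.array([d[1],-d[0]])
C=q.mean(0)
o=onz('wrist',[[164,91],[336,91],[186,246]],0.04,T)[:,:2]; print('outline',o, 'centre',(o[1]+o[2])/2, 'vs',C+.07*d)
p=onz('wrist',[[181,131],[346,140],[334,276],[190,270]],0.04,T)
for i,z in enumerate([.066,.066,.052,.052]): p[i]=onz('wrist',[[[181,131],[346,140],[334,276],[190,270]][i]],z,T)
print('plate',np.round(p,4),p.mean(0)); h=onz('wrist',[[264,209]],.059,T)[0]; print('hole',h)
pin=(C+.07*d+(o[1]+o[2])/2)/2
e=h[:2]-pin; print('pin',pin,'hole in warmer rel pin',e@xw,e@d)
e=p.mean(0)[:2]-pin; print('pc rel',e@xw,e@d)
print('fin',onz('wrist',[[457,207]],.086,T))
E
```

```text
[[ 0.7569  0.1197]
 [ 0.6565 -0.2187]
 [ 0.4126 -0.1502]
 [ 0.5142  0.1927]] [ 0.58504093 -0.01413373] [0.35296336 0.25342166 0.35765951]
yw [0.2842064  0.95876312]
outline [[ 0.70469707  0.10808149]
 [ 0.65858904 -0.04690224]
 [ 0.5485844   0.15321296]] centre [0.60358672 0.05315536] vs [0.60493537 0.05297969]
plate [[ 0.6666  0.0971  0.066 ]
 [ 0.6164 -0.0432  0.066 ]
 [ 0.474   0.0071  0.052 ]
 [ 0.5252  0.1541  0.052 ]] [0.57055689 0.05377259 0.059     ]
hole [0.5716927  0.05219678 0.059     ]
pin [0.60426105 0.05306753] hole in warmer rel pin -0.030977855731899803 -0.010090972306706702
pc rel -0.03251468601363635 -0.008902946424845789
fin [[ 0.53279862 -0.123392    0.086     ]]
```

```bash
python3 - <<'E'
from h import *
print(np.round(bot.observe()['qpos'],3))
go([0.540,-0.053,0.120],73.5); go([0.540,-0.053,0.067],73.5)
E
```

```text
[-0.052  0.472 -0.039  1.662  0.021  1.008 -1.957]
shift [14.1   5.66  4.48] rot [-0.  0.  0.]
shift [19.4   5.66  4.48] rot [-0.  0.  0.]
```

Call:
step_arm([
  [[5,5.7,4.5,0,0,0,0],[10,5.7,4.5,0,0,0,0],[14,5.7,4.5,0,0,0,0],[14,5.7,4.5,0,0,0,0],[16.5,5.7,4.5,0,0,0,0],[19.4,5.7,4.5,0,0,0,0],[19.4,5.7,4.5,0,0,0,0],[19.4,5.7,4.5,0,0,0,0]],
])

```text
clock: 2.7
position: [0.5395, -0.054, 0.0675]
tool_rot: [0.276, 1.57, 3.128]
force: [-0.1, 0.5, 0.2]
grip_width: -0.0
```

```bash
python3 - <<'E'
from h import *
print(bot.observe()['qpos'].round(3) if hasattr(bot.observe()['qpos'],'round') else bot.observe()['qpos'])
f=eyes.grab_frame('side'); crop(f,190,130,400,280,3.8,'pics/s2.png')
E
```

```text
[ 0.016  0.665 -0.036  1.946  0.043  0.532 -1.909]
```

View pics/s2.png

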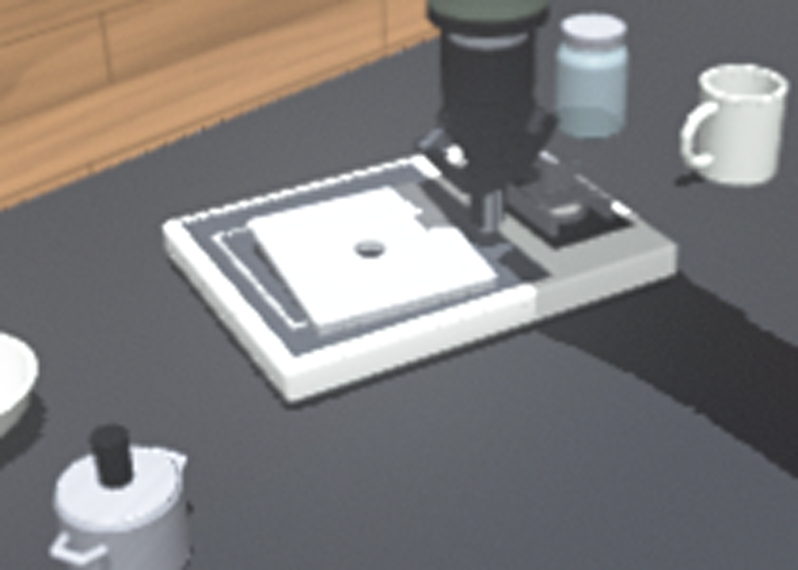

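The closed fingers stand just above the deck, clear of the plate's right side. Pushing along the warmer's +y.

Call:
step_arm([
  [[0,-0.8,0,0,0,0,0],[0,-1.3,0,0,0,0,0],[0,-1.6,0,0,0,0,0],[0,-1.9,0,0,0,0,0],[0,-2.2,0,0,0,0,0],[0,-2.5,0,0,0,0,0],[0,-2.7,0,0,0,0,0],[0,-2.7,0,0,0,0,0]],
])

```text
clock: 3.55
position: [0.5478, -0.0278, 0.0682]
tool_rot: [-2.799, 1.57, 0.054]
force: [-0.3, -0.8, 0.3]
grip_width: 0.0001
```

```bash
python3 - <<'E'
from h import *
f=eyes.grab_frame('top'); crop(f,260,80,440,220,4,'pics/t3.png')
T=pose();np.save('T3.npy',T)
f=eyes.grab_frame('wrist'); cv2.imwrite('pics/w3.png',f[:,:,::-1])
E
```

```text
(no output)
```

View pics/t3.png

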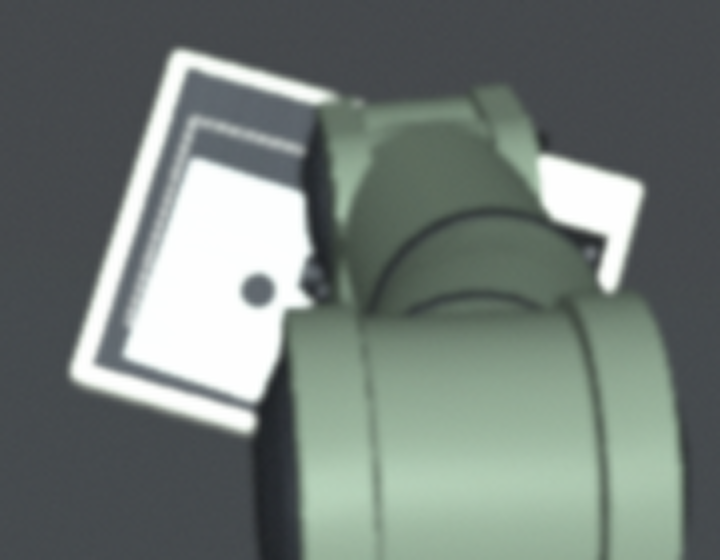

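View pics/w3.png

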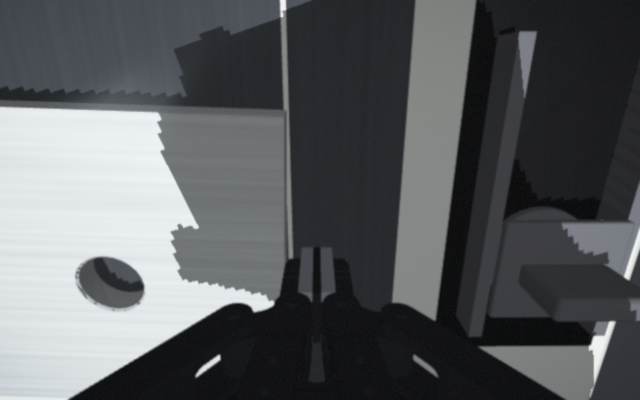

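```bash
cat >> h.py <<'E'
yw=np.array([0.2842,0.9588]); xw=np.array([0.9588,-0.2842]); pin=np.array([0.6050,0.0525])
def rel(p): e=np.array(p)[:2]-pin; return np.round([e@xw*1000,e@yw*1000],1)
E
python3 - <<'E'
from h import *
T=np.load('T3.npy')
print('hole w',rel(onz('wrist',[[110,283]],.059,T)[0]),'outline R',rel(onz('wrist',[[285,60]],.04,T)[0]),rel(onz('wrist',[[287,200]],.04,T)[0]))
print('hole t', rel(onz('top',[[258/4+260-.375,290/4+80-.375]],.059)[0]),'before',rel(onz('top',[[267/4+260-.375,290/4+80-.375]],.059)[0]))
print('plate edge', [rel(onz('wrist',[p],.064,T)[0]) for p in ([284,112],[286,230])])
E
```

```text
hole w [-34.7  -2.3] outline R [ 56.3 -79.4] [ -3.3 -78.6]
hole t [-31.1  -5.2] before [-29.3 -11.3]
plate edge [array([ 38.4, -80.6]), array([ -7.1, -80. ])]
```

Call:
step_arm([
  [[0,-0.2,0,0,0,0,0],[0,-0.4,0,0,0,0,0],[0,-0.4,0,0,0,0,0],[0,1.0,0,0,0,0,0],[-8,3,0,0,0,0,0],[-13,3,0,0,0,0,0],[-18,3,0,0,0,0.0,0.5],[-19,1,-3,0,0,0,0.5],[-19,-1,-5,0,0,0,0.5],[-19,-1,-5,0,0,0,0.5]],
])

```text
clock: 4.65
position: [0.601, -0.0313, 0.2594]
tool_rot: [-2.568, 1.566, 0.286]
force: [-1.1, 0.8, -1.0]
grip_width: 0.0428
```

```bash
python3 - <<'E'
from h import *
T=pose(); np.save('T4.npy',T); f=eyes.grab_frame('wrist'); cv2.imwrite('pics/w4.png',f[:,:,::-1]); print(np.round(T,3))
E
```

```text
[[ 0.004 -0.283 -0.959  0.601]
 [ 0.001 -0.959  0.283 -0.031]
 [-1.    -0.002 -0.004  0.259]
 [ 0.     0.     0.     1.   ]]
```

View pics/w4.png

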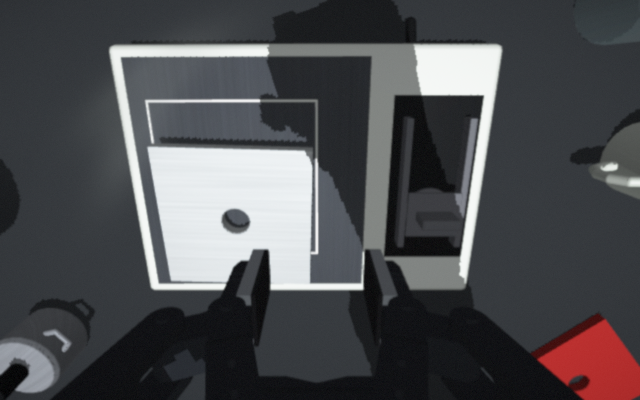

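```bash
python3 - <<'E'
from h import *
T=np.load('T4.npy'); f=lambda p,z: rel(onz('wrist',[p],z,T)[0])
print('outline',f([147,101],.04),f([318,101],.04),f([317,253],.04))
print('hole',f([236,221],.059)); print('pl',f([150,147],.066),f([313,151],.066),f([309,283],.052),f([169,281],.052))
print('warmer corners',[f(p,.04) for p in ([110,46],[502,46],[468,289],[153,289])])
E
```

```text
outline [79.1 81. ] [ 79.1 -80.9] [-81.7 -80.2]
hole [-35.9   0.7]
pl [40.2 72.2] [ 36.6 -76.4] [-111.8  -71.6] [-109.9   80.6]
warmer corners [array([127.4, 107.3]), array([ 127.5, -246.6]), array([-127.1, -251.4]), array([-128.2,  106.2])]
```

```bash
python3 - <<'E'
from h import *
p=pin-0.145*xw+.002*yw; print(p)
go([*p,0.12],70.5); go([*p,0.06],70.5)
E
```

```text
[0.4665424 0.0956266]
shift [13.81 -8.5  16.36] rot [ 0.052 -0.001  0.001]
shift [19.81 -8.5  16.37] rot [ 0.052 -0.001  0.001]
```

Call:
step_arm([
  [[3,-2.5,5,0.05,0,0,0.5],[6,-5,9,0.05,0,0,0.5],[9,-7.5,13,0.05,0,0,0.5],[11,-8.5,16.4,0.05,0,0,0.5],[12,-8.5,16.4,0.05,0,0,0.5],[15,-8.5,16.4,0.05,0,0,0.5],[18,-8.5,16.4,0.05,0,0,0.5],[19.8,-8.5,16.4,0.05,0,0,0.5],[19.8,-8.5,16.4,0.05,0,0,0.5]],
])

```text
clock: 5.6
position: [0.4643, 0.0943, 0.0582]
tool_rot: [0.687, 1.568, -2.793]
force: [0.5, 0.4, 0.6]
grip_width: 0.0426
```

```bash
python3 - <<'E'
from h import *
T=pose(); print(rel(T[:3,3]),T[2,3],T[2,:3])
f=eyes.grab_frame('side'); crop(f,190,130,400,280,3.8,'pics/s5.png')
f=eyes.grab_frame('wrist'); cv2.imwrite('pics/w5.png',f[:,:,::-1])
E
```

```text
[-1.468e+02  1.000e-01] 0.05816447886157346 [-0.99999514  0.00197657  0.00241164]
```

View pics/s5.png

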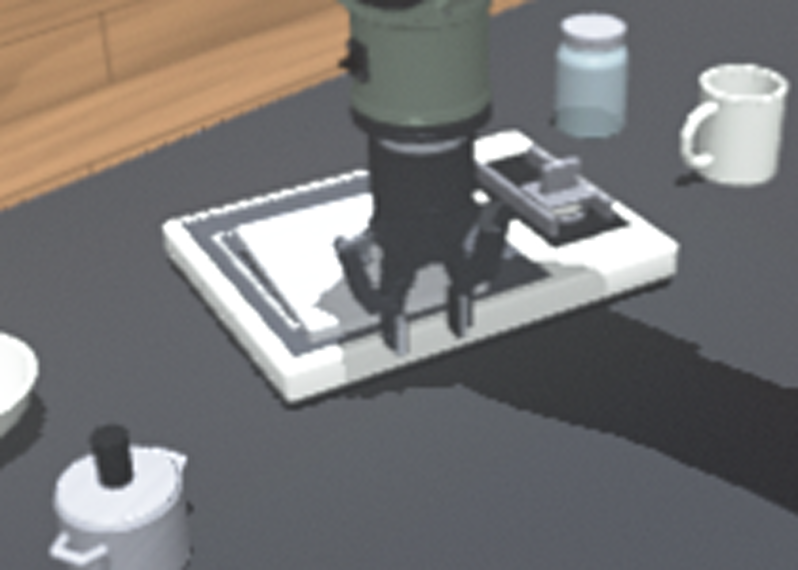

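View pics/w5.png

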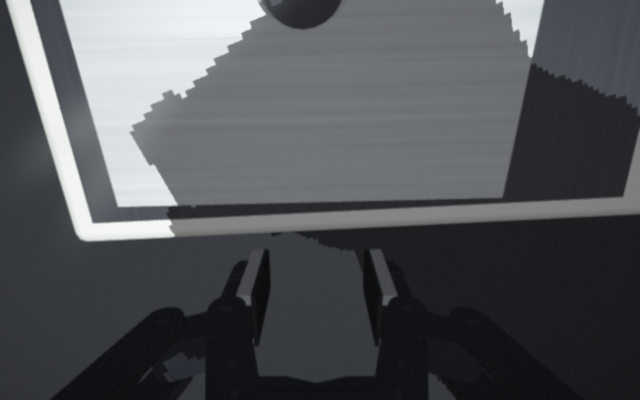

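Call:
step_arm([
  [[-0.3,-0.1,-1,0,0,0,0.5],[-0.3,-0.15,-1.9,0,0,0,0.5],[-0.3,-0.15,-2.4,0,0,0,0.5],[-0.3,-0.15,-2.8,0,0,0,0.5],[-0.3,-0.2,-3.2,0,0,0,0.5],[-0.3,-0.2,-3.6,0,0,0,0.5],[-0.3,-0.2,-4.0,0,0,0,0.5],[-0.3,-0.25,-4.4,0,0,0,0.5],[-0.3,-0.25,-4.7,0,0,0,0.5],[-0.3,-0.25,-5.0,0,0,0,0.5]],
])

```text
clock: 6.7
position: [0.5139, 0.0806, 0.0634]
tool_rot: [-2.733, 1.571, 0.07]
force: [-2.5, 2.7, 1.6]
grip_width: 0.0428
```

```bash
python3 - <<'E'
from h import *
T=pose(); np.save('T6.npy',T); print(rel(T[:3,3]),T[2,3])
f=eyes.grab_frame('wrist'); cv2.imwrite('pics/w6.png',f[:,:,::-1])
f=eyes.grab_frame('side'); crop(f,190,130,400,280,3.8,'pics/s6.png')
E
```

```text
[-95.3   1.1] 0.06337279422816298
```

View pics/w6.png

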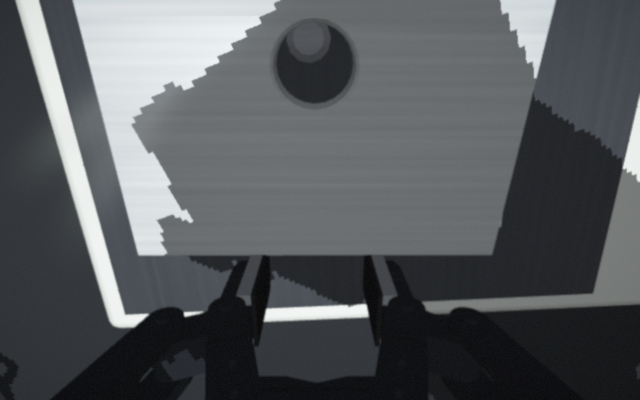

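View pics/s6.png

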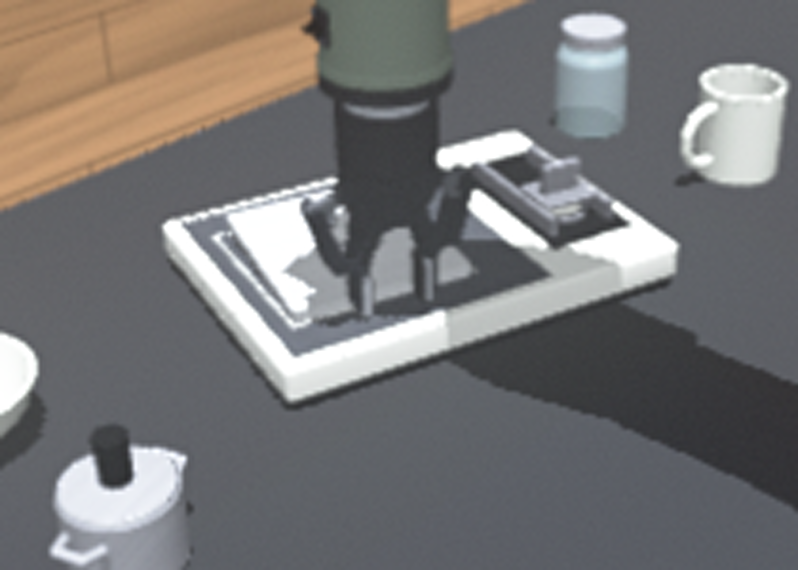

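The pin is visible through the hole at (308,40), with the hole rim centred at (315,63). I'll measure what is left to go.

```bash
python3 - <<'E'
from h import *
T=np.load('T6.npy'); f=lambda p,z: rel(onz('wrist',[p],z,T)[0])
print('pin',f([308,41],.05),'hole',f([315,63],.0605),f([315,63],.062)); print('edge',f([137,255],.052),f([493,255],.052))
print(rel(T[:3,3]+.01*T[:3,1]))
E
```

```text
pin [-1.2  0.6] hole [-8.9 -1.5] [-8.9 -1.5]
edge [-81.7  78.6] [-89.3 -73.5]
[-95.9  -8.9]
```

Call:
step_arm([
  [[0,-0.05,-0.2,0,0,0,0.5],[0,-0.1,-0.4,0,0,0,0.5],[0,-0.15,-0.55,0,0,0,0.5],[0,-0.15,-0.7,0,0,0,0.5],[0,-0.15,-0.7,0,0,0,0.5]],
])

```text
clock: 7.3
position: [0.5216, 0.0796, 0.0634]
tool_rot: [-2.72, 1.57, 0.083]
force: [-1.9, 0.2, 1.4]
grip_width: 0.0428
```

```bash
python3 - <<'E'
from h import *
T=pose(); np.save('T7.npy',T); print(rel(T[:3,3]),T[2,3],bot.observe()['force'])
f=eyes.grab_frame('wrist'); cv2.imwrite('pics/w7.png',f[:,:,::-1])
E
```

```text
[-87.7   2.2] 0.06340728742745498 [-1.86758445  0.16837344  1.37874146]
```

View pics/w7.png

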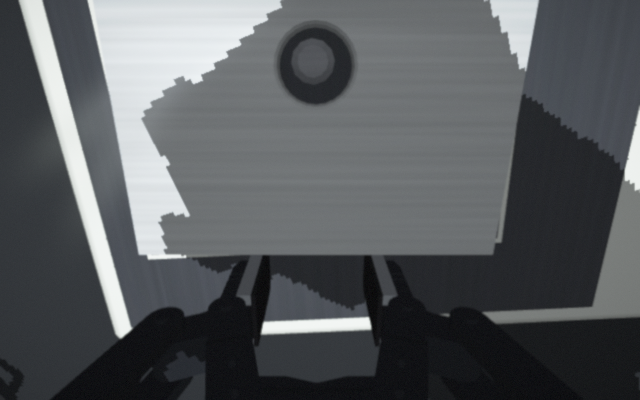

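```bash
python3 - <<'E'
from h import *
T=np.load('T7.npy'); f=lambda p,z: rel(onz('wrist',[p],z,T)[0])
print('pin',f([312,61],.05),'hole',f([316,63],.052)); print('edge',f([138,255],.052),f([497,255],.052))
go([0.475,0.358,0.26],80)
print(bot.observe()['qpos'])
E
```

```text
pin [-0.2  0.7] hole [-1.  -0.7]
edge [-74.1  79.4] [-81.8 -74. ]
shift [-19.66 -24.72  13.62] rot [-0.164 -0.001  0.   ]
[-0.2231984   0.65703401 -0.05532     1.98632993  0.0712613   0.49874599
 -2.23935334]
```

Call:
step_arm([
  [[0,0,1.5,0,0,0,0.5],[-5,0,2,0,0,0,1],[-10,-2,3,-0.1,0,0,1],[-15,-6,5,-0.25,0,0,1],[-19.5,-10,7,-0.4,0,0,1],[-19.5,-14.5,9,-0.55,0,0,1],[-19.5,-19,11,-0.7,0,0,1],[-19.5,-23,13,-0.78,0,0,1],[-19.5,-24.7,13.6,-0.78,0,0,1],[-19.5,-24.7,13.6,-0.78,0,0,1]],
])

```text
clock: 8.35
position: [0.4735, 0.3632, 0.2583]
tool_rot: [-2.369, 1.568, 1.219]
force: [-0.1, -0.5, -0.7]
grip_width: 0.0852
```

```bash
python3 - <<'E'
from h import *
T=pose(); np.save('T8.npy',T); print(np.round(T,3),bot.observe()['qpos'])
f=eyes.grab_frame('wrist'); cv2.imwrite('pics/w8.png',f[:,:,::-1])
f=eyes.grab_frame('side'); crop(f,190,130,400,280,3.8,'pics/s8.png')
f=eyes.grab_frame('top'); cv2.imwrite('pics/t8.png',f[:,:,::-1])
crop(f,260,80,440,220,4,'pics/t8c.png')
E
```

```text
[[ 0.001  0.432 -0.902  0.473]
 [ 0.003 -0.902 -0.432  0.363]
 [-1.    -0.002 -0.002  0.258]
 [ 0.     0.     0.     1.   ]] [-0.53435107  0.48354725 -0.31080244  1.66307656  0.16631686  1.01809458
 -2.02278404]
```

View pics/w8.png

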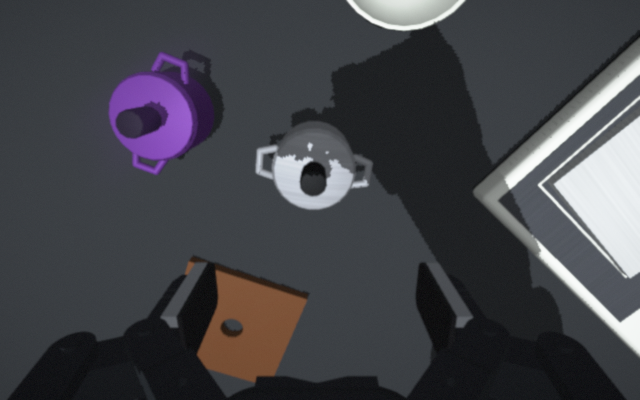

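View pics/s8.png

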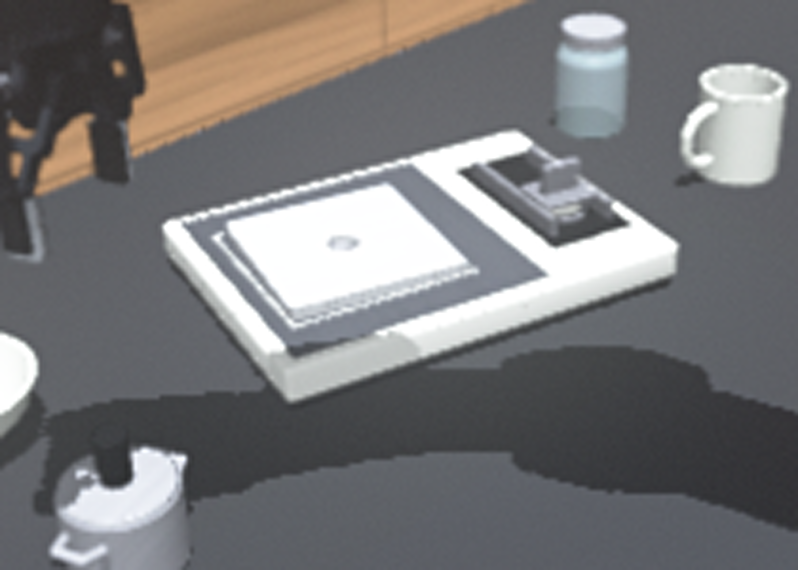

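View pics/t8c.png

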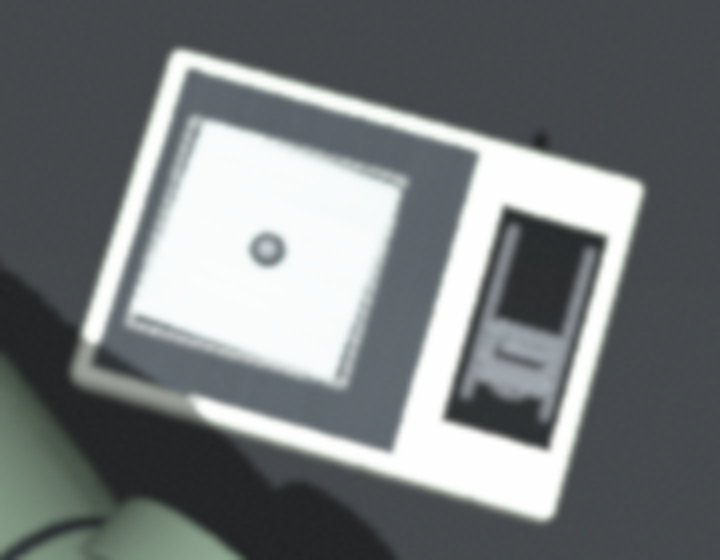

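The plate is seated: in the top crop the pin shows concentric in the hole at (267,249), and the plate lies inside the outline. In the wrist view the steel pot's lid is centred at about (314,166), with its knob top at about (313,184). The purple pot at (152,113) is not the one.

```bash
python3 - <<'E'
from h import *
T=np.load('T8.npy'); f=lambda p,z: onz('wrist',[p],z,T)[0].round(4)
im=cv2.imread('pics/w8.png'); crop(im[:,:,::-1],240,100,390,225,5,'pics/w8c.png')
print(f([314,166],.068),f([313,184],.102))
E
```

```text
[0.4756 0.3685 0.068 ] [0.4693 0.3661 0.102 ]
```

View pics/w8c.png

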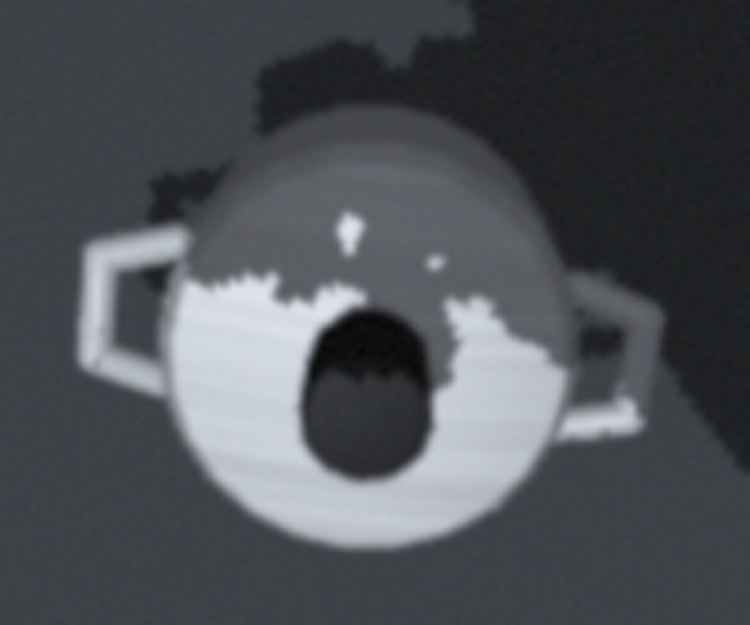

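```bash
python3 - <<'E'
from h import *
T=np.load('T8.npy'); f=lambda p,z: onz('wrist',[p],z,T)[0].round(4)
print(f([313.5,169],.068),f([313.1,182.2],.102))
print('top', onz('top',[[214.3,184.1]],.095), onz('top',[[215.2,185.7]],.068), 'side', onz('side',[[190+233/8,225+158/8]],.102),onz('side',[[190+250/8,225+268/8]],.068))
go([0.472,0.365,0.15],115.6);go([0.472,0.365,0.094],115.6)
E
```

```text
[0.4728 0.3677 0.068 ] [0.4708 0.3667 0.102 ]
top [[0.47183588 0.35876685 0.095     ]] [[0.47228252 0.36170185 0.068     ]] side [[0.46455971 0.36608167 0.102     ]] [[0.45737409 0.37092872 0.068     ]]
shift [ 1.082e+01 -8.600e-01 -1.000e-02] rot [-0.006 -0.001 -0.001]
shift [16.42 -0.87 -0.  ] rot [-0.006 -0.001 -0.001]
```

```bash
python3 - <<'E'
from h import *
T=pose(); np.save('T9.npy',T); print(T.round(4),bot.observe()['qd']); f=eyes.grab_frame('wrist'); crop(f,240,100,390,225,5,'pics/w9c.png')
E
```

```text
[[ 1.600e-03  4.266e-01 -9.044e-01  4.754e-01]
 [-4.000e-04 -9.044e-01 -4.266e-01  3.572e-01]
 [-1.000e+00  1.100e-03 -1.300e-03  2.582e-01]
 [ 0.000e+00  0.000e+00  0.000e+00  1.000e+00]] [ 0.01934421 -0.01046016  0.00726362  0.00755212 -0.0012232   0.00050495
  0.00034488]
```

View pics/w9c.png

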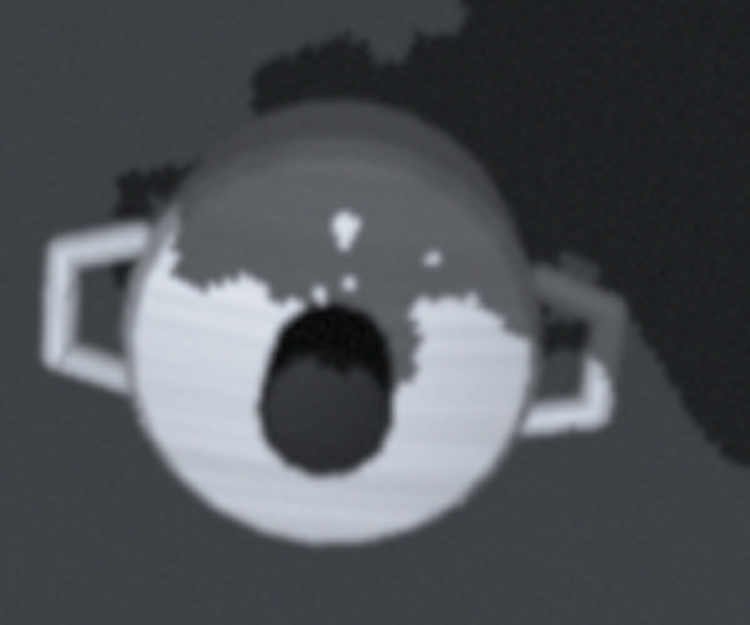

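```bash
python3 - <<'E'
from h import *
T=np.load('T9.npy'); f=lambda p,z: onz('wrist',[p],z,T)[0].round(4)
print(f([306.6,168.2],.068),f([305,181.4],.102), pose()[:3,3])
go([0.473,0.364,0.15],115.3);go([0.473,0.364,0.094],115.3)
E
```

```text
[0.4729 0.3671 0.068 ] [0.4706 0.3665 0.102 ] [0.47561888 0.35665951 0.25828634]
shift [10.83 -0.79 -0.06] rot [-0.002 -0.001 -0.001]
shift [16.43 -0.8  -0.05] rot [-0.002 -0.001 -0.001]
```

Call:
step_arm([
  [[4,-0.9,0,0,0,0,1],[8,-0.9,0,0,0,0,1],[10.8,-0.9,0,0,0,0,1],[13.5,-0.9,0,0,0,0,1],[15.5,-0.9,0,0,0,0,1],[16.4,-0.9,0,0,0,0,1],[16.4,-0.9,0,0,0,0,0.6],[16.4,-0.9,0,0,0,0,0.45]],
], grip_force=30)

```text
clock: 9.35
position: [0.4727, 0.3646, 0.0952]
tool_rot: [2.709, 1.568, 0.007]
force: [0.0, 0.2, 0.1]
grip_width: 0.0589
```

```bash
python3 - <<'E'
from h import *
T=pose(); print(T.round(4)[:3,3])
f=eyes.grab_frame('wrist'); cv2.imwrite('pics/w10.png',f[:,:,::-1])
f=eyes.grab_frame('side'); crop(f,170,190,290,300,5,'pics/s10.png')
E
```

```text
[0.4727 0.3646 0.0952]
```

View pics/w10.png

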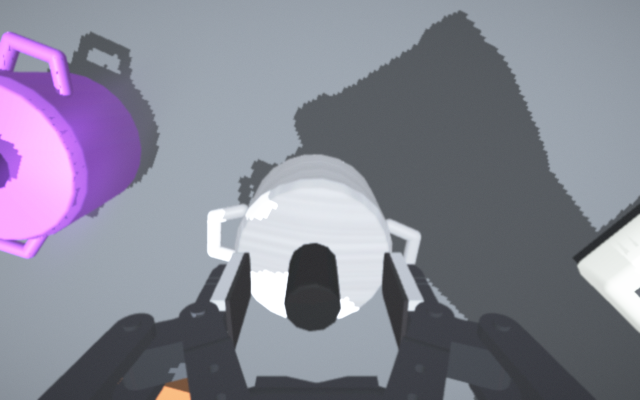

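View pics/s10.png

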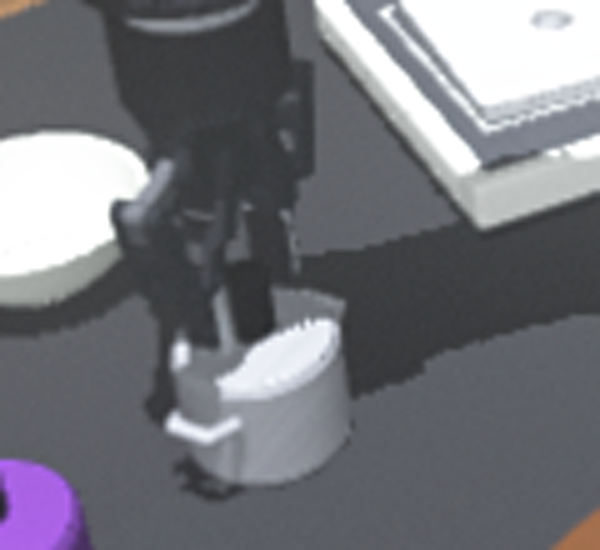

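The knob, top at (313,307), sits centred between the pads. Closing.

Call:
step_arm([
  [[0,0,0,0,0,0,0.35],[0,0,0,0,0,0,0.27],[0,0,0,0,0,0,0.2],[0,0,0,0,0,0,0],[0,0,0,0,0,0,0],[0,0,0,0,0,0,0],[-1,0,0,0,0,0,0],[-2,0,0,0,0,0,0],[-2,0,0,0,0,0,0]],
], grip_force=40)

```text
clock: 10.35
position: [0.4732, 0.3652, 0.1171]
tool_rot: [3.046, 1.566, 0.343]
force: [0.6, 0.2, -4.7]
grip_width: 0.0217
```

```bash
python3 - <<'E'
from h import *
T=pose(); np.save('T11.npy',T); print(T.round(4)[:3,3])
f=eyes.grab_frame('wrist'); cv2.imwrite('pics/w11.png',f[:,:,::-1])
f=eyes.grab_frame('side'); crop(f,170,190,290,300,5,'pics/s11.png')
go([*pin,0.22],115.3)
E
```

```text
[0.4732 0.3652 0.1171]
shift [-10.4   33.9    1.27] rot [-0.002 -0.003 -0.001]
```

View pics/w11.png

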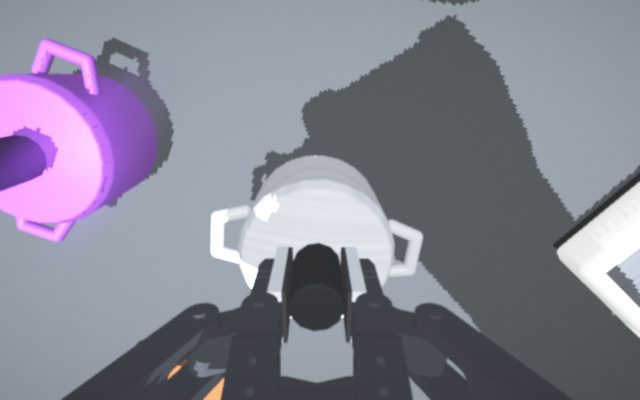

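View pics/s11.png

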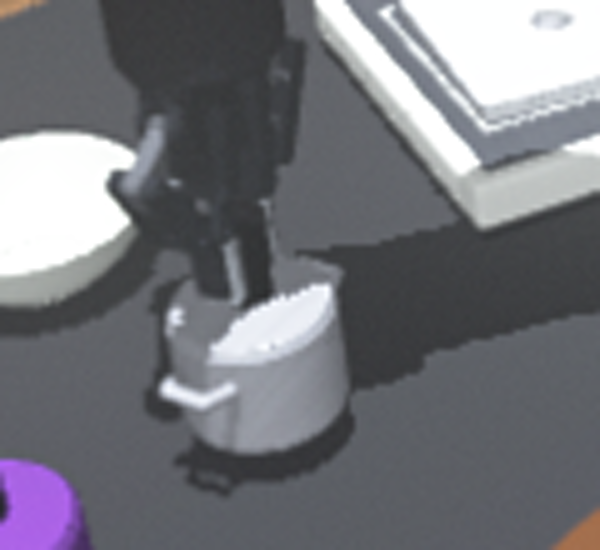

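```bash
python3 - <<'E'
from h import *
T=np.load('T11.npy'); p=onz('wrist',[[317,303]],T[2,3]+.0063,T)[0]; print((T[:3,:3].T@(p-T[:3,3])*1000).round(1))
E
```

```text
[-6.3 -0.9  0.5]
```

Call:
step_arm([
  [[-3,0,0,0,0,0,0],[-7,1,0,0,0,0,0],[-9,4,0.2,0,0,0,0],[-9,8,0.4,0,0,0,0],[-9,12,0.5,0,0,0,0],[-9,16,0.6,0,0,0,0],[-9,20,0.8,0,0,0,0],[-9,24,0.9,0,0,0,0],[-9,28,1.1,0,0,0,0],[-9,30,1.2,0,0,0,0]],
])

```text
clock: 11.45
position: [0.5899, 0.0839, 0.2055]
tool_rot: [2.383, 1.568, -0.323]
force: [0.2, -0.2, -4.5]
grip_width: 0.0216
```

```bash
python3 - <<'E'
from h import *
go([*pin,0.17],115.3); print(bot.observe()['grip_width'])
E
```

```text
shift [ 3.56  3.47 -0.03] rot [-0.006 -0.002 -0.002]
0.02160254431594873
```

Call:
step_arm([
  [[0,2,0,0,0,0,0],[0,3.4,0,0,0,0,0],[0,3.4,0,0,0,0,0],[2,3.4,0,0,0,0,0],[3.6,3.4,0,0,0,0,0],[3.6,3.4,0,0,0,0,0],[3.6,3.4,0,0,0,0,0]],
])

```text
clock: 12.15
position: [0.6043, 0.0539, 0.1698]
tool_rot: [2.468, 1.568, -0.237]
force: [-0.4, 0.3, -3.8]
grip_width: 0.0219
```

```bash
python3 - <<'E'
from h import *
T=pose(); print(T.round(4)[:3,3],rel(T[:3,3]))
f=eyes.grab_frame('side'); crop(f,190,110,400,270,3.8,'pics/s12.png')
E
```

```text
[0.6043 0.0539 0.1698] [-1.1  1.1]
```

View pics/s12.png

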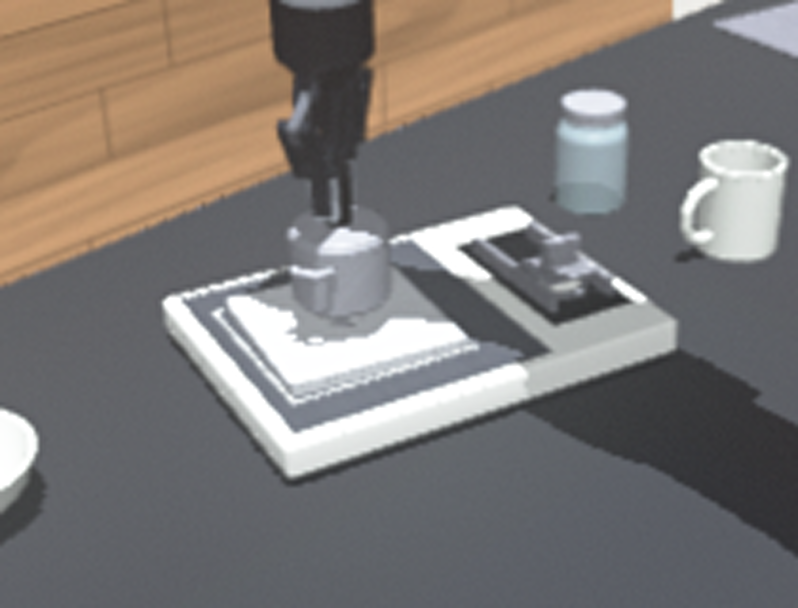

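Call:
step_arm([
  [[1,0,0,0,0,0,0],[1.7,0,0,0,0,0,0],[2.0,0,0,0,0,0,0],[2.1,0,0,0,0,0,0],[2.15,0,0,0,0,0,0],[2.15,0,0,0,0,0,0]],
])

```text
clock: 12.8
position: [0.6047, 0.0537, 0.1489]
tool_rot: [2.544, 1.567, -0.162]
force: [-0.6, 0.3, -5.6]
grip_width: 0.0217
```

Call:
step_arm([
  [[0.1,0,0,0,0,0,0],[0.15,0,0,0,0,0,0],[0.15,0,0,0,0,0,0]],
])

```text
clock: 13.1
position: [0.605, 0.0539, 0.1483]
tool_rot: [2.603, 1.566, -0.102]
force: [-3.4, 0.5, 7.8]
grip_width: 0.0216
```

Call:
step_arm([
  [[0.0,0,0,0,0,0,0.3],[0.0,0,0,0,0,0,0.4],[0,0,0,0,0,0,0.6],[0,0,0,0,0,0,0.8],[0,0,0,0,0,0,1],[0,0,0,0,0,0,1],[-3,0,0,0,0,0,1],[-8,0,0,0,0,0,1],[-12,0,0,0,0,0,1],[-12,0,0,0,0,0,1]],
])

```text
clock: 14.1
position: [0.6063, 0.0543, 0.2738]
tool_rot: [2.753, 1.558, 0.048]
force: [-0.2, -0.4, 0.1]
grip_width: 0.0854
```

```bash
python3 - <<'E'
from h import *
T=pose(); print(T.round(4)[:3,3],rel(T[:3,3]),bot.observe()['qpos'])
f=eyes.grab_frame('side'); crop(f,190,110,400,270,3.8,'pics/s13.png')
f=eyes.grab_frame('wrist'); cv2.imwrite('pics/w13.png',f[:,:,::-1])
E
```

```text
[0.6063 0.0543 0.2738] [0.8 2.2] [ 0.00178965  0.47947123 -0.27228887  1.62261993  0.14655209  1.04696128
 -1.44800873]
```

View pics/s13.png

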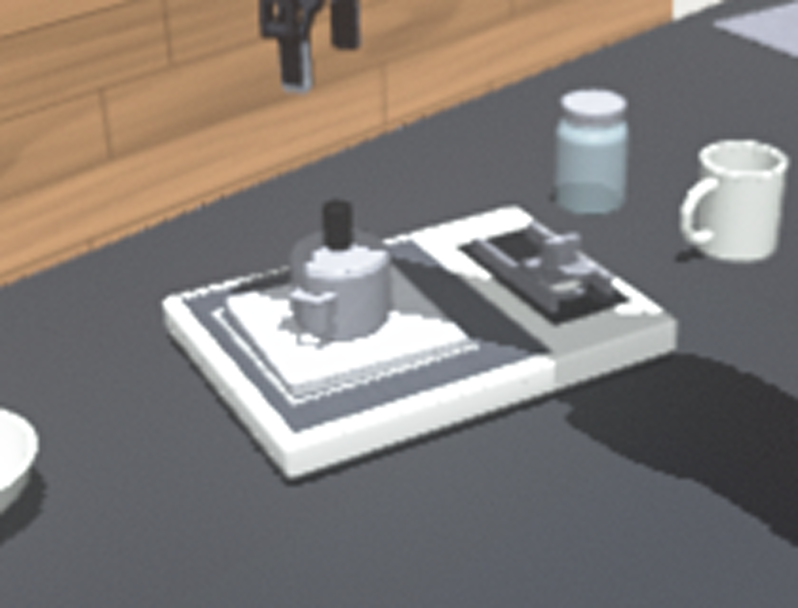

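View pics/w13.png

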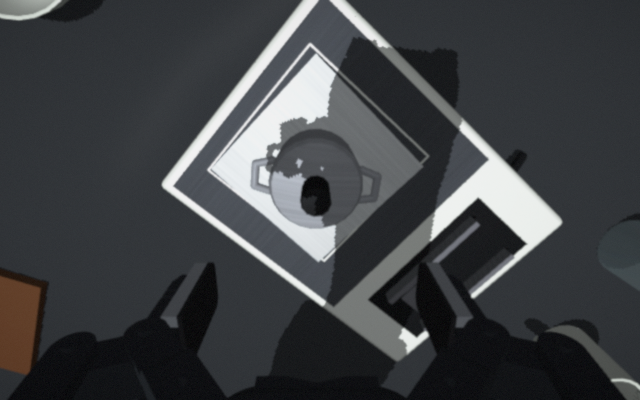

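```bash
python3 - <<'E'
from h import *
p=pin-0.03*xw-.195*yw; print(p)
go([*p,0.24],73.5)
E
```

```text
[ 0.520817 -0.12594 ]
shift [ 2.86 12.75 15.21] rot [ 0.724 -0.006 -0.001]
```

Call:
step_arm([
  [[0,3.5,3.5,0.1,0,0,1],[0,7,8,0.25,0,0,1],[1,10,12,0.4,0,0,0.5],[2.9,12.8,15.2,0.55,0,0,0],[2.9,12.8,15.2,0.7,0,0,0],[2.9,12.8,15.2,0.72,0,0,0],[2.9,12.8,15.2,0.72,0,0,0],[2.9,12.8,15.2,0.72,0,0,0]],
])

```text
clock: 15.0
position: [0.5216, -0.1251, 0.2394]
tool_rot: [-2.865, 1.565, -0.001]
force: [0.1, 0.5, -0.4]
grip_width: 0.0001
```

```bash
python3 - <<'E'
from h import *
T=pose(); np.save('T14.npy',T); print(T.round(4),rel(T[:3,3]))
f=eyes.grab_frame('wrist'); cv2.imwrite('pics/w14.png',f[:,:,::-1])
E
```

```text
[[ 0.0062 -0.2748 -0.9615  0.5216]
 [-0.     -0.9615  0.2748 -0.1251]
 [-1.     -0.0017 -0.006   0.2394]
 [ 0.      0.      0.      1.    ]] [ -29.5 -194. ]
```

View pics/w14.png

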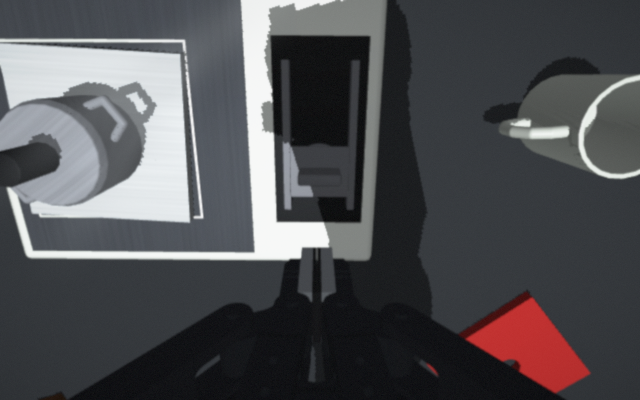

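```bash
python3 - <<'E'
from h import *
im=cv2.imread('pics/w14.png'); crop(im[:,:,::-1],260,130,380,230,6,'pics/w14c.png')
E
```

```text
(no output)
```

View pics/w14c.png

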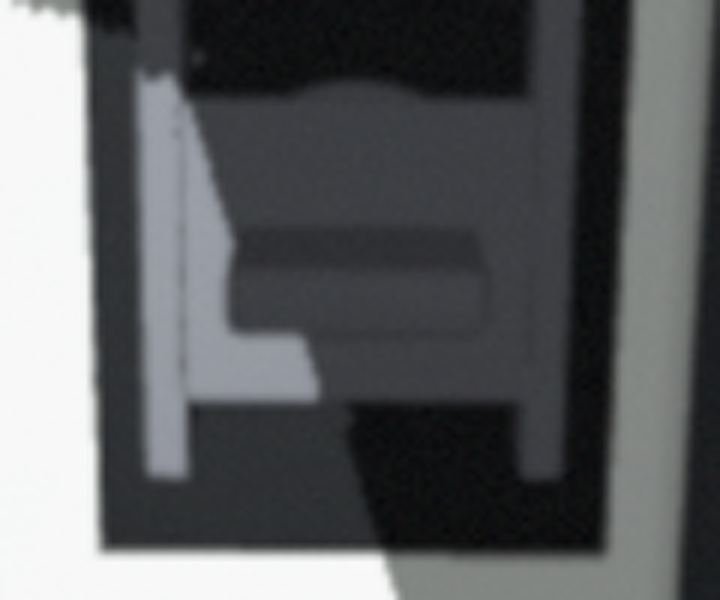

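```bash
python3 - <<'E'
from h import *
T=np.load('T14.npy'); f=lambda p,z: rel(onz('wrist',[p],z,T)[0])
c=lambda x,y:[260+x/6-.4,130+y/6-.4]
print('fin',f(c(360,300),.086),'cover',f(c(355,97),.06),f(c(355,402),.06), 'rails',f(c(165,478),.06),f(c(540,478),.06),'tray',f(c(350,550),.04))
print(bot.observe()['qpos'])
p=pin-0.066*xw-.195*yw
go([*p,0.16],73.5)
E
```

```text
fin [ -27.8 -194.9] cover [  -4.9 -194. ] [ -51.6 -194.6] rails [ -64.2 -165.5] [ -63.6 -223.1] tray [ -84.5 -194.2]
[ 0.1863521   0.39523294 -0.07992704  1.85138655  0.03878969  0.89019878
 -1.76155943]
shift [7.93 0.07 3.7 ] rot [ 0.009 -0.006  0.002]
```

Call:
step_arm([
  [[4,0,3.7,0,0,0,0],[8,0,3.7,0,0,0,0],[11,0,3.7,0,0,0,0],[14,0,3.7,0,0,0,0],[15.1,0,3.7,0,0,0,0],[15.1,0,3.7,0,0,0,0],[15.1,0,3.7,0,0,0,0]],
])

```text
clock: 15.75
position: [0.4875, -0.1149, 0.0892]
tool_rot: [-2.875, 1.564, -0.012]
force: [0.8, -0.0, 0.1]
grip_width: -0.0001
```

```bash
python3 - <<'E'
from h import *
T=pose(); print(rel(T[:3,3]),T[2,3])
f=eyes.grab_frame('side'); crop(f,260,110,400,220,5,'pics/s15.png')
p=pin-0.02*xw-.195*yw; go([*p,0.088],73.5)
E
```

```text
[ -65.1 -193.9] 0.08920630278166447
shift [ 0.19  0.15 -4.48] rot [ 0.01  -0.008  0.002]
```

View pics/s15.png

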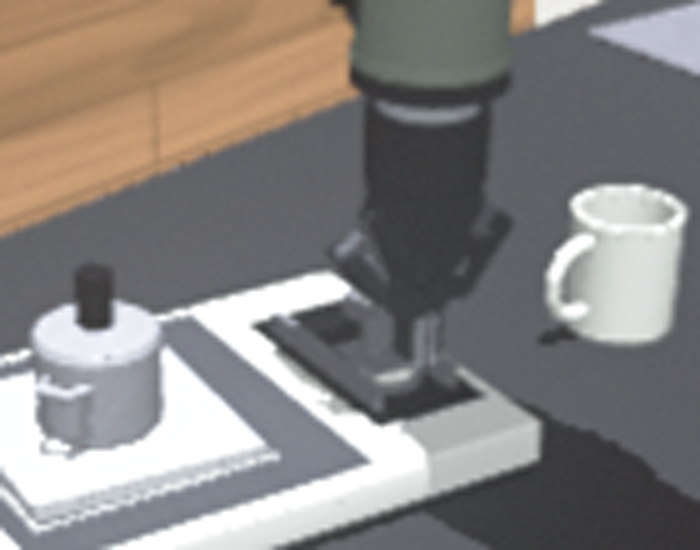

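Call:
step_arm([
  [[0.05,0,-1,0,0,0,0],[0.05,0,-1.8,0,0,0,0],[0.05,0.05,-2.4,0,0,0,0],[0.05,0.05,-3,0,0,0,0],[0.05,0.05,-3.6,0,0,0,0],[0.05,0.05,-4.2,0,0,0,0],[0.05,0.05,-4.8,0,0,0,0],[0.05,0.1,-5.4,0,0,0,0],[0.05,0.1,-6.0,0,0,0,0],[0.05,0.1,-6.5,0,0,0,0]],
])

```text
clock: 16.8
position: [0.5503, -0.1339, 0.0894]
tool_rot: [-2.881, 1.563, -0.018]
force: [-2.4, 0.7, -0.8]
grip_width: 0.0002
```

Call:
step_arm([
  [[0,0,-0.3,0,0,0,0],[0,0,-0.6,0,0,0,0],[0,0,-0.6,0,0,0,0]],
])

```text
clock: 17.1
position: [0.5565, -0.1357, 0.0895]
tool_rot: [-2.893, 1.563, -0.03]
force: [-0.5, 0.1, 0.4]
grip_width: -0.0003
```

```bash
python3 - <<'E'
from h import *
T=pose(); print(rel(T[:3,3]),T[2,3]); np.save('T16.npy',T)
f=eyes.grab_frame('wrist'); cv2.imwrite('pics/w16.png',f[:,:,::-1])
f=eyes.grab_frame('side'); crop(f,230,110,400,240,4.5,'pics/s16.png')
E
```

```text
[   7.  -194.2] 0.08947543186804137
```

View pics/w16.png

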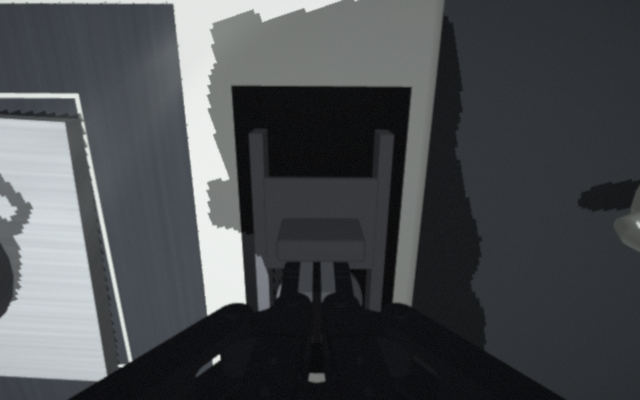

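View pics/s16.png

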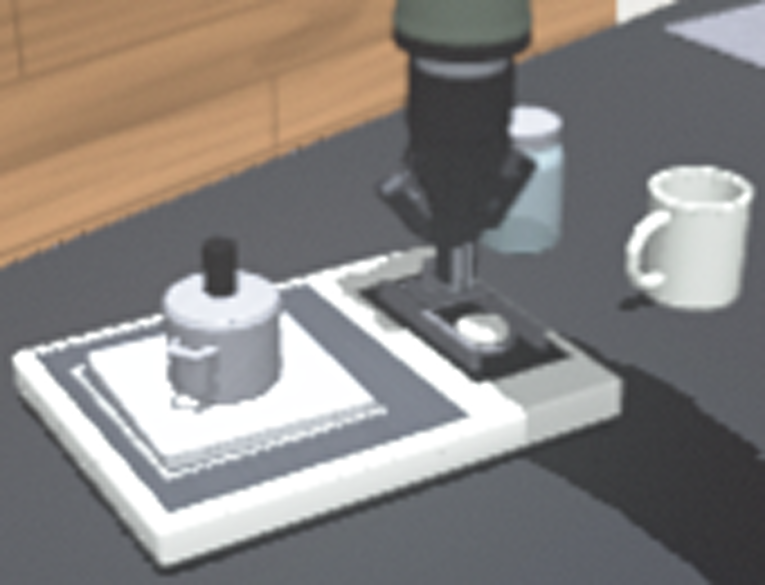

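```bash
python3 - <<'E'
from h import *
T=np.load('T16.npy'); f=lambda p,z: rel(onz('wrist',[p],z,T)[0])
print('cover',f([320,178],.06), 'rail end',f([258,132],.06))
E
```

```text
cover [  45.9 -194. ] rail end [  66.3 -167. ]
```

Call:
step_arm([
  [[0,0,-0.2,0,0,0,0],[0,0,-0.2,0,0,0,0],[0,0,1,0,0,0,0],[0,0,3,0,0,0,0],[0,0.05,4,0,0,0,0],[0,0.05,4,0,0,0,0],[0,0.05,4,0,0,0,0]],
])

```text
clock: 17.9
position: [0.5186, -0.1253, 0.0895]
tool_rot: [-2.912, 1.561, -0.049]
force: [1.1, 0.2, 0.1]
grip_width: 0.0001
```

```bash
python3 - <<'E'
from h import *
T=pose(); print(rel(T[:3,3]),T[2,3]); np.save('T17.npy',T)
f=eyes.grab_frame('wrist'); cv2.imwrite('pics/w17.png',f[:,:,::-1])
f=eyes.grab_frame('side'); crop(f,230,110,400,240,4.5,'pics/s17.png')
p=pin-.032*xw-.195*yw; go([*p,.068],73.5)
E
```

```text
[ -32.3 -195. ] 0.08953652704688758
shift [ 2.14  0.   -0.01] rot [ 0.009 -0.009  0.002]
```

View pics/s17.png

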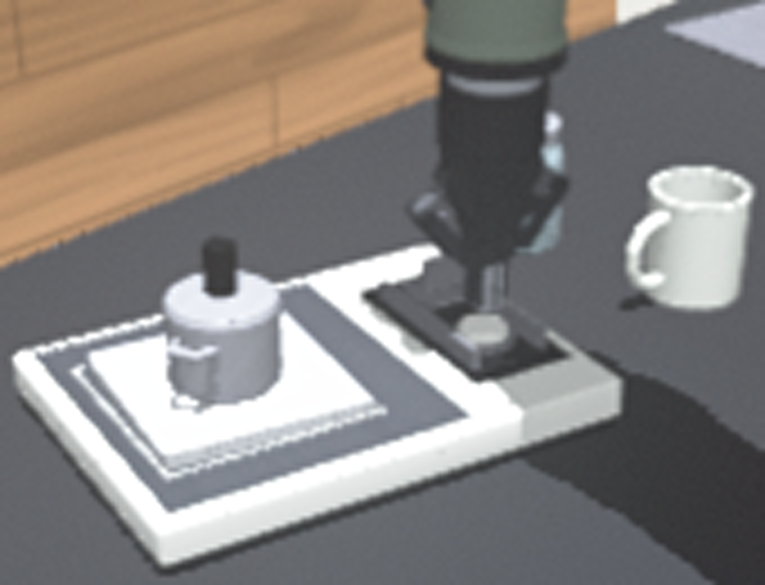

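View pics/w17.png

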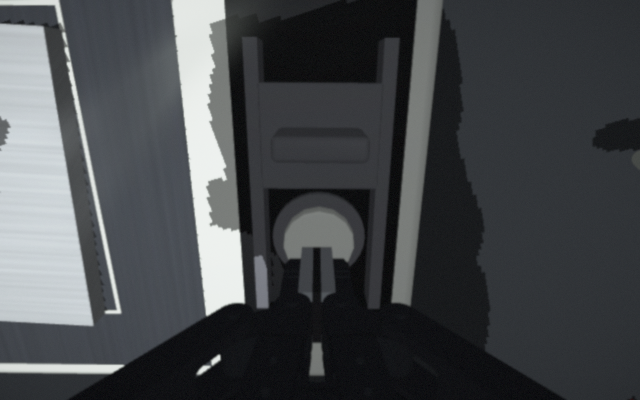

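The cover is clear of the button, which shows at wrist (319,237) just under the fingertips. Pressing now.

Call:
step_arm([
  [[0.8,0,0,0,0,0,0],[1.4,0,0,0,0,0,0],[1.7,0,0,0,0,0,0],[1.9,0,0,0,0,0,0],[2.1,0,0,0,0,0,0],[2.2,0,0,0,0,0,0],[2.2,0,0,0,0,0,0]],
])

```text
clock: 18.7
position: [0.5188, -0.1253, 0.0682]
tool_rot: [-2.92, 1.561, -0.057]
force: [-5.9, 1.5, 22.8]
grip_width: -0.0
```

22.8 N up, against the 4 N that holds it down, means the button has bottomed. Holding briefly, then releasing and retracting.

Call:
step_arm([
  [[0,0,0,0,0,0,0],[0,0,0,0,0,0,0],[-1,0,0,0,0,0,0],[-4,0,0,0,0,0,0],[-8,0,0,0,0,0,0],[-13,0,0,0,0,0,0],[-16,0,4,0,0,0,0],[-16,5,8,0,0,0,0],[-16,9,10,0,0,0,0],[-16,9,10,0,0,0,0]],
])

```text
clock: 19.7
position: [0.3926, -0.1872, 0.2278]
tool_rot: [-3.051, 1.562, -0.193]
force: [0.9, -0.1, 0.2]
grip_width: 0.0003
```

Call:
step_arm([
  [[0,4,0,0,0,0,0],[0,8,0,0,0,0,0],[0,12,0,0,0,0,0],[0,12,0,0,0,0,0],[0,12,0,0,0,0,0]],
])

```text
clock: 20.2
position: [0.3587, -0.3029, 0.2279]
tool_rot: [-3.034, 1.562, -0.178]
force: [-0.3, 0.3, 0.4]
grip_width: 0.0002
```

```bash
python3 - <<'E'
from h import *
print(bot.observe()['position'])
f=eyes.grab_frame('side'); crop(f,190,120,400,270,3.8,'pics/s18.png')
f=eyes.grab_frame('top'); crop(f,260,80,440,220,4,'pics/t18.png'); cv2.imwrite('pics/t18f.png',f[:,:,::-1])
E
```

```text
[ 0.35872758 -0.30287411  0.22794436]
```

View pics/s18.png

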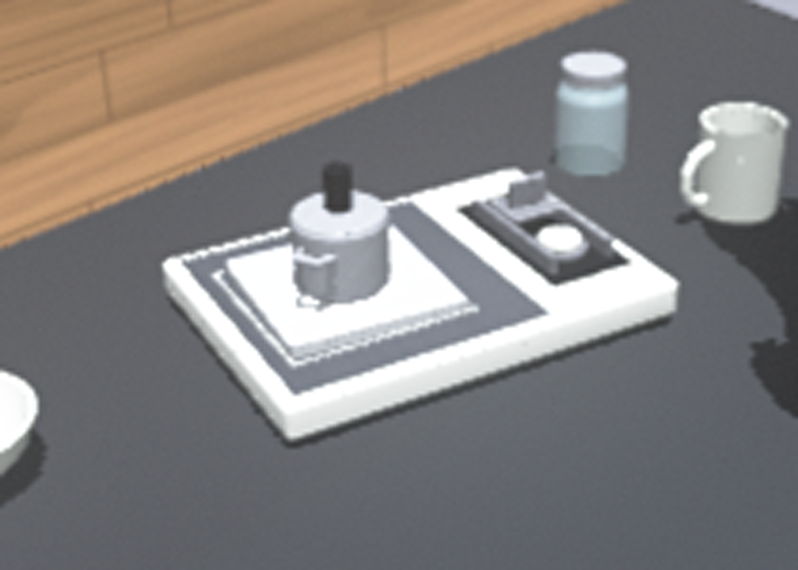

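View pics/t18.png

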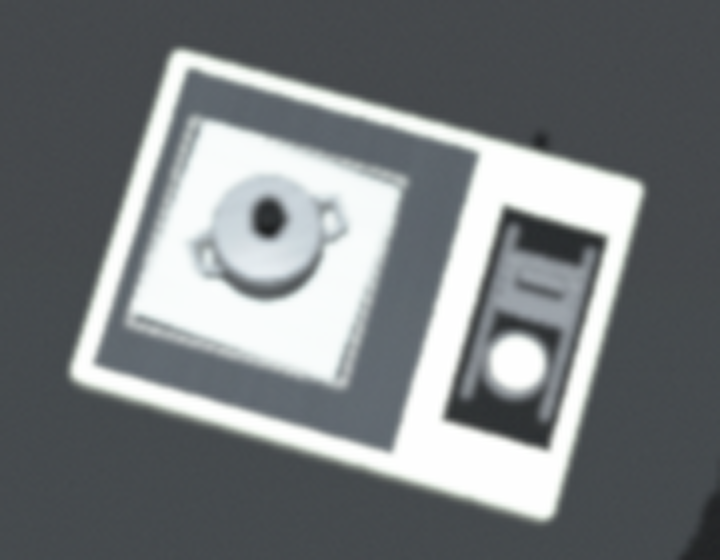

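The plate is flat inside its outline, the pot is upright with its lid at top-crop (267,233), and the button is exposed and up at (517,362). One last pot check, then I hand the job in.

```bash
python3 - <<'E'
from h import *
c=lambda x,y:[[260+x/4-.375,80+y/4-.375]]
print('pot lid rel pin mm',rel(onz('top',c(267,233),.12)[0]),'plate',rel(onz('top',c(267.5,250),.052)[0]),'fin',rel(onz('top',c(542,285),.086)[0]))
print(bot.observe()['force'],bot.observe()['clock']); print(bot.job_done())
E
```

```text
pot lid rel pin mm [-5.8 -3.2] plate [ 0.9 -2.7] fin [  23.9 -196.3]
[ 0.72514774 -0.69124944 -0.04586704] 20.3
the job is handed in; nothing more can be done
None
```

I finished the whole sequence and handed the job in at 20.3 s of the 72 s allowed. The hand-in gives no verdict, so the results below are from my last camera checks.

- **Plate:** I pushed it about 10 mm in the warmer's +y and about 35 mm in +x until the hole dropped over the pin. It looks flat in the side view. The last check puts its centre about 3 mm from my pin estimate; a closer wrist view earlier gave about 2 mm.
- **Pot:** I lifted it by the knob, set it on the plate and let go. It stands upright with its lid centre about 7 mm from the pin, against the 30 mm allowed.
- **Cover:** It is open about 53–54 mm, judged from the cover edge in the wrist view and the fin in the top view.
- **Button:** It was pressed until it bottomed, with 22.8 N on the tool, and looks up again in the final pictures. Nothing measured its travel directly.
- **Mug, bowl and jar:** I never moved close to the mug or the jar. The hand passed near the bowl while gripping the pot. Their final positions were not measured, but nothing in the last pictures suggests they moved.

The last checks agreed with each other. The earlier views disagreed by up to 8 mm on the pot's start position; I used a value near the wrist camera's, and the knob was centred between the fingers when I looked before closing them.

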